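# Unhitch the hold-down bar over the culture dishes and hold it up

## Task

Two small shakers stand on the bench, each with a hinged hold-down bar hitched on a ball by a sprung latch. On the shaker that carries the stack of culture dishes, grip the upright latch flag, pull it sideways against its spring to let go of the ball, then lift the bar by it about 35 degrees, and finish while still holding the bar raised there so the dishes can be taken out. Do not disturb the dishes, the other shaker with the tube rack, which stays latched, or the other things on the bench.

Things in the scene. Friction and masses are not known exactly. Their poses are not given: they have to be found in the camera images.
- dish_shaker: low white rocking shaker, 300 (x) x 180 (y) x 40 mm high, fixed to the bench, carrying the stack of culture dishes (the one to work on); origin at the centre of its underside. Its -x end, with the ball and latch, faces roughly towards the robot; its +x end has the hinge bracket
- tube_shaker: low white rocking shaker, 300 (x) x 180 (y) x 40 mm high, fixed to the bench, carrying the rack of plugged tubes (leave alone); origin at the centre of its underside. Its -x end, with the ball and latch, faces roughly towards the robot; its +x end has the hinge bracket; otherwise the same as the dish shaker
- dish_flag (a point): centre of the upright steel latch flag at the ball end of the bar over the dishes: a plate 30 (shaker x) x 12 (shaker y) x 45 mm high (z), standing on a slide plate on top of the coupler box (44 x 44 mm), free all round. Shut and level it is at shaker x -120, y 0, z 162.5 mm. Its axes are the shaker's while the bar is down, and tilt with the bar
- dish_latch (a joint): sliding latch of the dish shaker's bar, m: 0 = shut; grows as the flag slides along the shaker's +y (the robot's left), stop at 0.020. Spring: 4 N when shut, 10 N at the stop; springs shut when let go. The jaw is clear of the ball only from 0.009 on, so keep it pulled fully out while the first 20 mm are lifted
- dish_bar (a joint): hold-down bar over the dishes, 240 mm from hinge to ball, 22 mm wide, 12 mm thick, angle in rad: 0 = level, hitched on the ball; grows as the ball end rises, stop at 1.2. Weighs 250 to 450 g and falls back when let go. While the latch is shut a jaw under the ball's collar keeps it down
- dish_hinge (a point): hinge axis of the dish bar, at shaker x +120, y 0, z 110 mm; the axis runs along the shaker's y, and the bar runs from it along the shaker's -x to the ball
- tube_flag (a point): centre of the upright steel latch flag at the ball end of the bar over the tube rack: a plate 30 (shaker x) x 12 (shaker y) x 45 mm high (z), standing on a slide plate on top of the coupler box (44 x 44 mm), free all round. Shut and level it is at shaker x -120, y 0, z 162.5 mm. Its axes are the shaker's while the bar is down, and tilt with the bar. Leave alone
- tube_latch (a joint): the same latch on the tube shaker, m; leave shut at 0
- tube_bar (a joint): the same bar on the tube shaker, rad; leave at 0
- dish_stack_mid (a point): centre of the loose stack of four round culture dishes, 91 mm diameter, 56 mm high, on the dish shaker's deck 4 mm below the bar's pad
- tube_rack_mid (a point): centre of the loose white rack of ten cotton-plugged tubes, 136 x 104 x 85 mm high, on the tube shaker
- reagent: loose amber bottle, 60 mm diameter, 130 mm high, bystander; origin at its underside
- spare_dish: loose single culture dish, 91 mm diameter, 14 mm high, bystander; origin at its underside
- side_rack: loose rack of twelve cotton-plugged tubes, 162 x 68 x 110 mm high, bystander; origin at its underside

How it is judged:
On the way, in this order (a step that is already met when the one before it is completed fails the run):
1. the dish shaker's latch is pulled clear of the ball by the fingers while its bar is still down (value of joint dish_latch above 0.008 m and value of joint dish_bar below 0.08 rad and contact force between the fingers and dish_latch above 0.5 N), for 0.05 s.
2. the bar is lifted off the ball to the raised position (value of joint dish_bar above 0.45 rad and contact force between the fingers and dish_latch above 0.5 N), for 0.2 s.
At the end, for the whole second after the job is handed in: The bar over the dishes stands still at 26 to 46 degrees (0.45 to 0.80 rad), carried only by the fingers on its latch flag; the dish stack is within 20 mm of its start and untouched by the bar; the tube shaker's bar is down and its latch shut (all of step 2 and value of joint dish_bar below 0.8 rad and velocity of joint dish_bar between -0.1 and 0.1 rad/s and contact force between dish_bar and dish_stack below 0.1 N and distance of dish_stack_mid from where it was at the start of the episode below 0.02 m and value of joint tube_bar below 0.05 rad and value of joint tube_latch below 0.005 m); the arm keeps its last pose, push and grip.
It fails at once if the tube shaker's latch or bar is worked (value of joint tube_latch above 0.006 m or value of joint tube_bar above 0.06 rad).
It fails at once if the dish stack is shoved more than 20 mm (distance of dish_stack_mid from where it was at the start of the episode above 0.02 m).
It fails at once if the tube rack is shoved more than 20 mm (distance of tube_rack_mid from where it was at the start of the episode above 0.02 m).
It fails at once if a bystander is moved more than 30 mm (distance of any of reagent, spare_dish, side_rack from where it was at the start of the episode above 0.03 m).
It also fails if it takes over 42 s, if anything falls off the work surface, if the arm or the gripper's body presses on something with over 40 N, if the wrist force passes 120 N, or if a joint passes its speed limit or range.

## Robot

A 6-joint arm with a two-finger parallel gripper is mounted at the origin on the work surface. World frame = base frame: x ahead of the robot, y to its left, z up, the work surface at z = 0. Lengths are in m, angles in rad, forces in N, time in s.
With the tool pointing down it reaches from about 0.275 to 1 m from the base axis. Payload 8.4 kg.
Tool frame: the origin (TCP) lies at the very end of the fingers, on their centre line; the grasp point (between the pads) lies 19 mm behind it; z points along the fingers, y is the line along which they close (so a half turn about z gives the same grasp; the last joint's range is limited). The gripper opens to 85 mm and grips with 20 to 120 N. Pads are 22 mm wide; open, the fingers measure 114 mm over their backs; the gripper's body (76 mm by 85 mm) begins 54 mm behind the grasp point. The pads swing forward as they close: fully open they stand 13 mm farther back than shut.
Start: joints at [-1.286, 0.353, 1.633, -0, 1.155, -0.002], TCP at [0.177, -0.599, 0.231] pointing down, gripper open.
Joint ranges: [-2.63, 2.63], [-0.92, 2.1], [0.06, 2.66], [-1.3, 4.44], [0, 2.69], [-3.02, 3.02]. Speed limits (rad/s): [2.22, 2.22, 2.79, 3.14, 3.14, 3.14].

## Interface

Orientations are given as a unit quaternion [w, x, y, z].
In Python, from station import bot gives the robot as it stands. The module is installed in compiled form; this text tells all that it offers.
- The arm moves only by the tool send_rows, never from a script. Its arguments are lists of equal length, an entry for each row: "xyz": the shift along the tool's x, y, z in m, a list of three; "rot": the turn, a rotation vector about the tool's x, y, z in rad, a list of three; "jaw": the opening, from -1 (shut) to 1 (fully open). In form: {"xyz": [[dx, dy, dz], ...], "rot": [[rx, ry, rz], ...], "jaw": [jaw, ...]}. A call has 1 to 8 rows; each row shifts and turns the commanded pose from where the row before left it, along the tool's axes as they then stand; what a row does not reach is not made up. A row lasts 1/10 s, in which the tool goes at most 50 mm and 8.59 degrees, less where a joint would pass 70% of its speed; a pose out of reach is approached as far as the arm can. A call is refused whole if a number of a shift passes 0.05 or a number of a turn 0.15, either way. A call with a gripper value outside its range is refused whole. The fingers move at their own pace and stop on an object; "force" is the grip in N (left out, the last holds). Time passes only in rows, so rows that do not move let the fingers close. It gives the time, the measured TCP pose, the force, the opening and the grip force at its end, in the units of the state.
- bot.state(): the state, without advancing time (a new reading comes with each control period).
- bot.capture(name): name is "scene" or "top" or "wrist"; returns the picture (480x640x3 uint8, blue, green, red); there is no depth.
- bot.calibration(name): a dict with "intrinsics" (3x3 intrinsics, pixels), "extrinsics" (4x4, takes a point from camera to world coordinates). Camera axes: x right, y down, z forward; pixel columns grow to the right and rows downward; lengths in m; the calibration is good to about 2 mm. A picture is of the moment at which its call begins: read the wrist's pose just before it. calibration takes no time and is no camera call; for the wrist camera it gives the pose at the moment of the call.
- bot.close_job(): hands the job in; it is judged then, once.
The state is a dict: "time": time; "joint_positions": joint angles; "joint_vel": joint speeds; "effort": joint torques, N m; "ee_pos": TCP position; "ee_rot": TCP orientation; "force": force on the tool from outside, world axes, zero at the start; "torque": the same for the moment, N m; "grip_width": finger opening in m; "grasp_force": force on a finger pad.
Only numpy, scipy, OpenCV 4.12 (cv2) and the standard library are available. Lean on these libraries where they do the work, as an engineer would, in place of code of your own. Each camera call takes 0.05 s, during which the arm holds its last target. There are 200 camera calls.

## Working session

There is one attempt and no reset: what is moved stays moved. The work goes in short steps, Python scripts to look and compute and a tool call to move; the robot and the scene stay as the last step left them, time stands still between calls to the robot, and variables do not carry over. Pictures are saved under pics/ and viewed, at most 10 in all, crops included, and the job is handed in when it is done.

Besides the shell and the picture viewer there is one more tool, called after "Call:" by a JSON object that holds its "name" and its "arguments", one argument or row to a line. send_rows: Moves the arm, as the interface text tells. Its arguments: {"type":"object","properties":{"xyz":{"type":"array","items":{"type":"array","items":{"type":"number"}}},"rot":{"type":"array","items":{"type":"array","items":{"type":"number"}}},"jaw":{"type":"array","items":{"type":"number"}},"force":{"type":"number"}},"required":["xyz","rot","jaw"]}

```bash
mkdir -p pics; python3 - <<'E'
from station import bot
import cv2,numpy as np
for n in("scene","top"):
    cv2.imwrite(f"pics/{n}0.png",bot.capture(n)); c=bot.calibration(n); print(n,np.round(c["intrinsics"],1).tolist(),np.round(c["extrinsics"],3).tolist())
s=bot.state(); print(s)
E
```

```text
scene [[536.4, 0.0, 319.1], [0.0, 536.4, 235.3], [0.0, 0.0, 1.0]] [[-0.683, 0.483, -0.548, 1.424], [0.73, 0.429, -0.531, 0.754], [-0.021, -0.763, -0.646, 1.056], [0.0, 0.0, 0.0, 1.0]]
top [[604.6, 0.0, 325.7], [0.0, 604.6, 249.7], [0.0, 0.0, 1.0]] [[0.012, -0.995, 0.099, 0.469], [-1.0, -0.012, -0.005, -0.018], [0.006, -0.099, -0.995, 1.63], [0.0, 0.0, 0.0, 1.0]]
{'time': 0.1, 'joint_positions': array([-1.28642357e+00,  3.53583004e-01,  1.63405891e+00, -2.33959992e-05,
        1.15524120e+00, -2.34883679e-03]), 'joint_vel': array([ 3.22536932e-05, -2.51537950e-03, -4.14153792e-04, -8.94839871e-05,
        1.59142176e-03, -1.15763463e-03]), 'effort': array([ 2.69517232e-04, -6.06356049e+01, -3.42819750e+01, -3.69363045e-05,
        3.86668937e-03,  9.25975371e-06]), 'ee_pos': array([ 0.17665555, -0.59905454,  0.23063457]), 'ee_rot': array([-6.37323242e-04,  9.89740547e-01,  1.42874885e-01, -1.01277271e-04]), 'force': array([-0.45839585,  0.34091808, -0.22903131]), 'torque': array([-0.02034318,  0.01809656,  0.01629413]), 'grasp_force': 0.0, 'grip_width': 0.08561012046885294}
```

View pics/scene0.png

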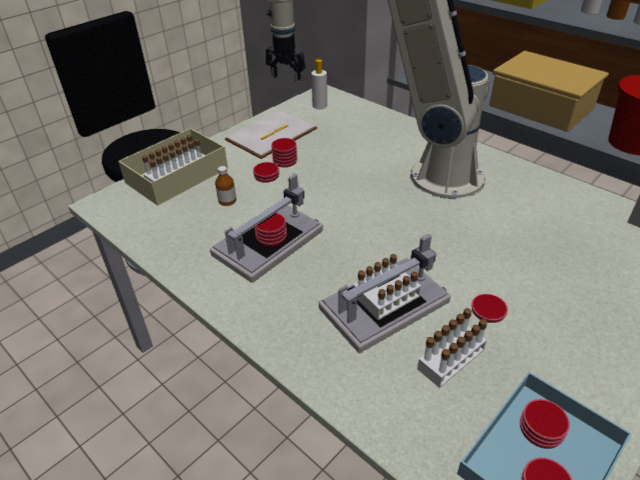

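View pics/top0.png

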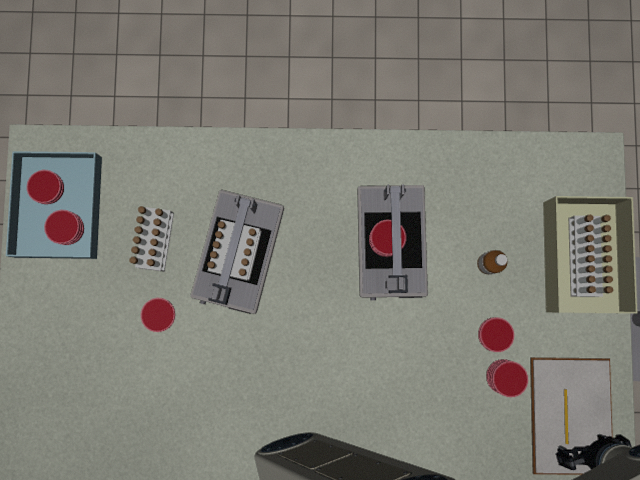

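The scene view shows the dish shaker at about (267,240), with its flag at about (293,185). In the top view its deck corners are about (358,186), (424,186), (427,296) and (360,297), so yaw is close to 0. The tube shaker is to its left. Next I'll zoom in and compute positions.

```bash
cat > h.py <<'E'
from station import bot
import cv2,numpy as np
def ray(n,u,v,z):
    c=bot.calibration(n);K=c["intrinsics"];T=c["extrinsics"]
    d=T[:3,:3]@np.linalg.inv(K)@[u,v,1];o=T[:3,3]
    return o+d*(z-o[2])/d[2]
def proj(n,p):
    c=bot.calibration(n);T=np.linalg.inv(c["extrinsics"]);q=c["intrinsics"]@(T[:3,:3]@p+T[:3,3]);return q[:2]/q[2]
E
python3 - <<'E'
from h import *
for p in [(358,186),(424,186),(427,296),(360,297)]: print(p,ray("top",*p,.04).round(3))
a=cv2.imread("pics/top0.png")[170:310,340:510]; b=cv2.imread("pics/scene0.png")[165:285,200:340]
a=cv2.resize(a,None,fx=4,fy=4,interpolation=2);b=cv2.resize(b,None,fx=5,fy=5,interpolation=2)
cv2.imwrite("pics/a.png",a);cv2.imwrite("pics/b.png",b)
E
```

```text
(358, 186) [ 0.8   -0.111  0.04 ]
(424, 186) [ 0.802 -0.287  0.04 ]
(427, 296) [ 0.509 -0.294  0.04 ]
(360, 297) [ 0.504 -0.118  0.04 ]
```

View pics/a.png

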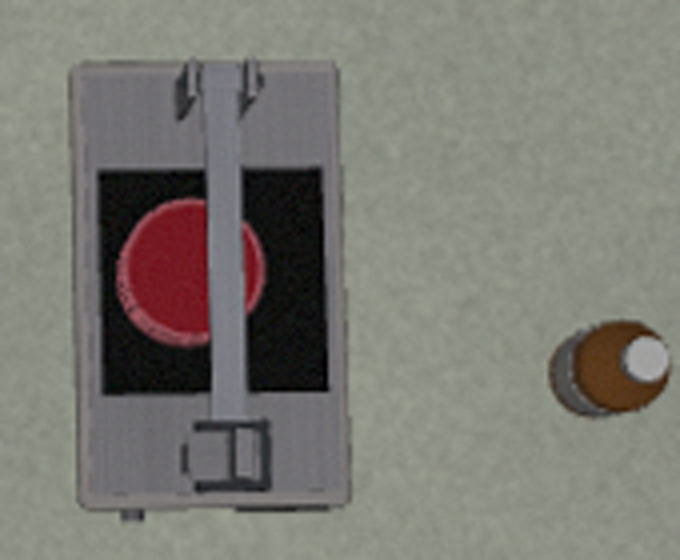

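View pics/b.png

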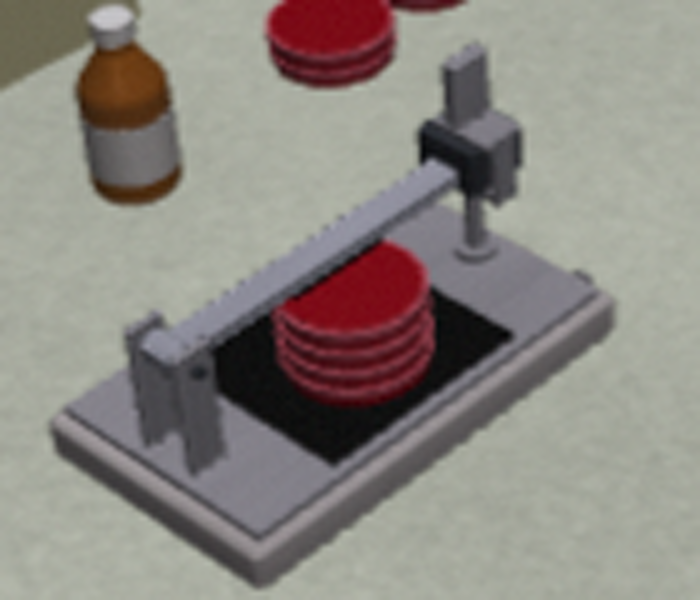

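In the crops, the deck is outlined clearly. The coupler is at about (232,455) in the top crop. The flag stands free, with its top at about (470,50) in the scene crop. I'll check this against the projected model.

```bash
python3 - <<'E'
from h import *
from scipy.optimize import least_squares
P=[(357,185.5),(424.5,185.5),(428,297),(359.5,297.5)]
M=[(.15,.09),(.15,-.09),(-.15,-.09),(-.15,.09)]
def W(q,l): 
    c,s=np.cos(q[2]),np.sin(q[2]);return np.array([q[0]+c*l[0]-s*l[1],q[1]+s*l[0]+c*l[1],l[2]])
f=lambda q:np.concatenate([proj("top",W(q,(*m,.04)))-p for m,p in zip(M,P)])
r=least_squares(f,[.654,-.2,.02]);print(r.x,r.fun.round(1));q=r.x
print(W(q,(-.12,0,.1625)),W(q,(.12,0,.11)))
for n,o,k in(("top",(340,170),4),("scene",(200,165),5)):
    im=cv2.imread("pics/a.png" if n=="top" else "pics/b.png")
    for z in(.14,.185):
        pts=np.array([(proj(n,W(q,(-.12+a,b,z)))+.5-o)*k for a,b in((.015,.006),(.015,-.006),(-.015,-.006),(-.015,.006))]).astype(int)
        cv2.polylines(im,[pts],True,(0,255,0),1); print(n,z,pts.tolist())
    pts=np.array([(proj(n,W(q,(a,b,.04)))+.5-o)*k for a,b in M]).astype(int);cv2.polylines(im,[pts],True,(255,255,0),1)
    cv2.imwrite(f"pics/ov_{n}.png",im)
a=cv2.imread("pics/ov_top.png");b=cv2.imread("pics/ov_scene.png")
a=a[:,50:400];b=b[:560]; h=560; cv2.imwrite("pics/ov.png",cv2.resize(np.hstack([a[:h],b[:h,250:690]]),(790,560)))
E
```

```text
[ 0.65374711 -0.20236773  0.02431471] [ 0.3 -0.   0.  -0.8 -0.1  0.2 -0.2  0.6]
[ 0.53378258 -0.20528521  0.1625    ] [ 0.77371163 -0.19945026  0.11      ]
top 0.14 [[224, 436], [243, 435], [244, 484], [225, 484]]
top 0.185 [[233, 432], [253, 432], [254, 482], [234, 482]]
scene 0.14 [[462, 129], [448, 121], [483, 99], [497, 106]]
scene 0.185 [[458, 65], [443, 58], [479, 36], [494, 43]]
```

View pics/ov.png

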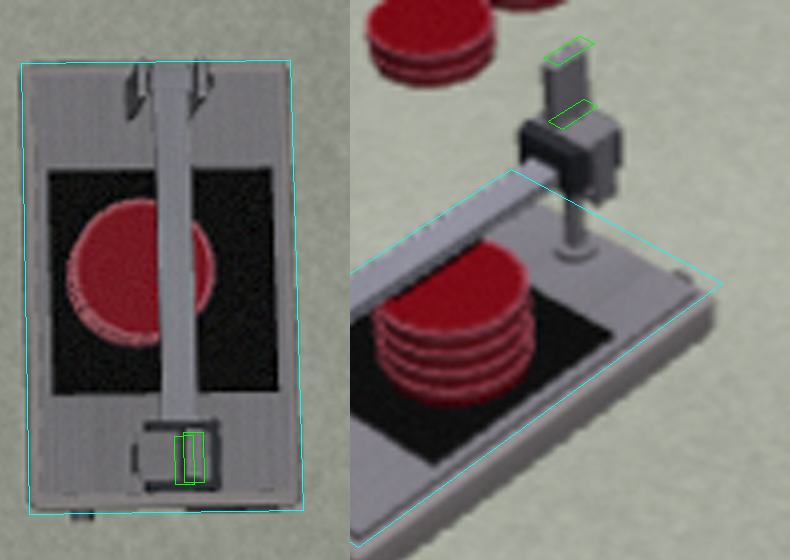

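The overlay matches to within 1–2 px. The flag is at about (0.534, -0.205, 0.1625), with yaw 0.024. I'll raise the tool and move across.

Call:
{"name": "send_rows", "arguments": {
  "xyz": [
    [0, 0, -0.03],
    [0, 0, -0.03],
    [0.03, -0.032, 0],
    [0.03, -0.032, 0],
    [0.03, -0.032, 0],
    [0.03, -0.032, 0],
    [0.03, -0.032, 0],
    [0.03, -0.032, 0]
  ],
  "rot": [
    [0, 0, 0.13],
    [0, 0, 0.133],
    [0, 0, 0],
    [0, 0, 0],
    [0, 0, 0],
    [0, 0, 0],
    [0, 0, 0],
    [0, 0, 0]
  ],
  "jaw": [1, 1, 1, 1, 1, 1, 1, 1],
  "force": 60
}}

```text
time: 0.9
ee_pos: [0.3529, -0.4017, 0.2911]
ee_rot: [-0.0, 1.0, 0.012, -0.0]
force: [0.0, -0.7, 1.1]
grip_width: 0.0854
grasp_force: 0.0
```

Call:
{"name": "send_rows", "arguments": {
  "xyz": [
    [0.03, -0.032, 0],
    [0.03, -0.032, 0],
    [0.03, -0.032, 0],
    [0.03, -0.032, 0],
    [0.03, -0.032, 0],
    [0.03, -0.032, 0],
    [0, 0, 0],
    [0, 0, 0]
  ],
  "rot": [
    [0, 0, 0],
    [0, 0, 0],
    [0, 0, 0],
    [0, 0, 0],
    [0, 0, 0],
    [0, 0, 0],
    [0, 0, 0],
    [0, 0, 0]
  ],
  "jaw": [1, 1, 1, 1, 1, 1, 1, 1]
}}

```text
time: 1.7
ee_pos: [0.5277, -0.2062, 0.2907]
ee_rot: [-0.0, 1.0, 0.013, -0.001]
force: [-0.1, 0.2, 0.1]
grip_width: 0.0855
grasp_force: 0.0
```

```bash
cat >> h.py <<'E'
from scipy.spatial.transform import Rotation as R
def st():
    s=bot.state();w=s["ee_rot"];Rm=R.from_quat([w[1],w[2],w[3],w[0]]).as_matrix()
    print(round(s["time"],2),"p",s["ee_pos"].round(4),"zt",Rm[:,2].round(3),"xt",Rm[:,0].round(3),"q",s["joint_positions"].round(2),"F",s["force"].round(1),"w",round(s["grip_width"],4),"g",round(s["grasp_force"],1))
    return s["ee_pos"],Rm
E
python3 - <<'E'
from h import *
p,Rm=st(); im=bot.capture("wrist")
for dz in(.14,.185):
  F=np.array([.534,-.205,dz]);print(proj("wrist",F))
print("delta tool",Rm.T@(np.array([.5338,-.2053,.148])-p))
cv2.imwrite("pics/w1.png",im)
E
```

```text
1.7 p [ 0.5277 -0.2062  0.2907] zt [-0.001  0.    -1.   ] xt [ 1.     0.026 -0.001] q [-0.37  0.21  1.69 -0.    1.24  1.17] F [-0.1  0.2  0.1] w 0.0855 g 0.0
[320.65282265 208.48094666]
[320.07824616 223.95386334]
delta tool [ 0.00629103 -0.00067004  0.14273237]
```

View pics/w1.png

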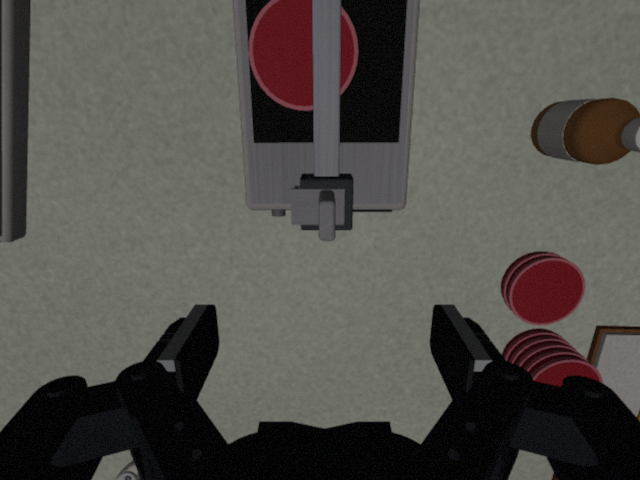

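The wrist view shows the flag's column at about 327, against a predicted 320, and the coupler centre at about (326,203). I'll check the offset.

```bash
python3 - <<'E'
from h import *
c=bot.calibration("wrist");print(c["extrinsics"].round(3).tolist())
print("deck edge mid",ray("wrist",327.5,208,.04),"L",ray("wrist",247,208,.04),"R",ray("wrist",408,208,.04))
print("slide plate top",ray("wrist",326.5,176,.14),ray("wrist",326.5,230,.13))
for v in (192,240): print("flag",ray("wrist",327,v,.185))
for x in(.519,.549):
  for z in (.14,.185): print(x,z,proj("wrist",np.array([x,-.2053,z])))
im=cv2.imread("pics/w1.png")[165:255,270:380];cv2.imwrite("pics/w1c.png",cv2.resize(im,None,fx=6,fy=6,interpolation=2))
E
```

```text
[[0.025, -0.951, -0.309, 0.605], [-1.0, -0.024, -0.008, -0.206], [-0.0, 0.309, -0.951, 0.431], [0.0, 0.0, 0.0, 1.0]]
deck edge mid [ 0.51020913 -0.21208322  0.04      ] L [ 0.50804252 -0.12455458  0.04      ] R [ 0.51237566 -0.29960881  0.04      ]
slide plate top [ 0.56038079 -0.20903047  0.14      ] [ 0.51281999 -0.21036627  0.13      ]
flag [ 0.55655671 -0.20919102  0.185     ]
flag [ 0.52237291 -0.21012081  0.185     ]
0.519 0.14 [320.61861    226.24845237]
0.519 0.185 [320.0486454 244.3626022]
0.549 0.14 [321.44049976 190.17135294]
0.549 0.185 [320.98940225 202.81302942]
```

View pics/w1c.png

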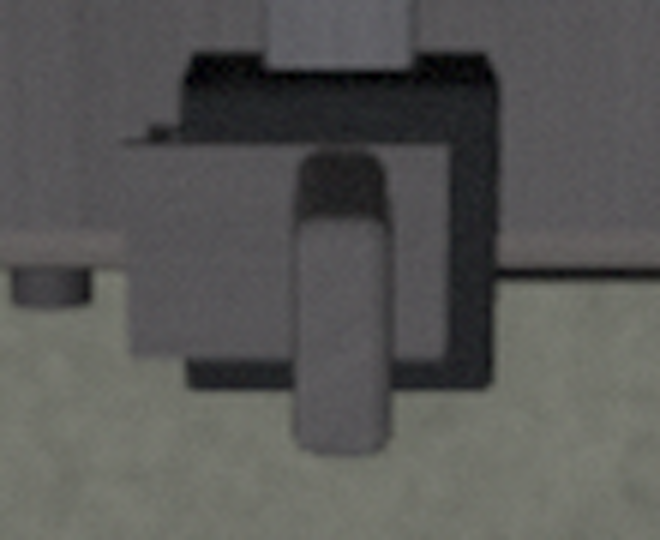

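The zoomed flag top spans v 201–240 at u 327. That puts the flag at x ≈ 0.536, y ≈ -0.209, and averaging with the top view gives (0.535, -0.208). I'll descend with the jaws open, then close.

Call:
{"name": "send_rows", "arguments": {
  "xyz": [
    [0.0073, 0.002, 0],
    [0, 0, 0.03],
    [0, 0, 0.03],
    [0, 0, 0.03],
    [0, 0, 0.03],
    [0, 0, 0.02],
    [0, 0, 0.002],
    [0, 0, 0]
  ],
  "rot": [
    [0, 0, 0],
    [0, 0, 0],
    [0, 0, 0],
    [0, 0, 0],
    [0, 0, 0],
    [0, 0, 0],
    [0, 0, 0],
    [0, 0, 0]
  ],
  "jaw": [1, 1, 1, 1, 1, 1, 1, 1],
  "force": 60
}}

```text
time: 2.55
ee_pos: [0.5347, -0.2097, 0.1494]
ee_rot: [-0.0, 1.0, 0.011, -0.0]
force: [0.2, 0.8, 1.6]
grip_width: 0.0854
grasp_force: 0.0
```

Call:
{"name": "send_rows", "arguments": {
  "xyz": [
    [0, 0, 0],
    [0, 0, 0],
    [0, 0, 0],
    [0, 0, 0],
    [0, 0, 0],
    [0, 0, 0],
    [0, 0, 0],
    [0, 0, 0]
  ],
  "rot": [
    [0, 0, 0],
    [0, 0, 0],
    [0, 0, 0],
    [0, 0, 0],
    [0, 0, 0],
    [0, 0, 0],
    [0, 0, 0],
    [0, 0, 0]
  ],
  "jaw": [-1, -1, -1, -1, -1, -1, -1, -1]
}}

```text
time: 3.35
ee_pos: [0.5351, -0.208, 0.1498]
ee_rot: [-0.001, 1.0, 0.012, 0.0]
force: [-0.9, 4.9, 6.4]
grip_width: 0.0115
grasp_force: 58.5
```

```bash
python3 - <<'E'
from h import *
st();cv2.imwrite("pics/w2.png",bot.capture("wrist"))
E
```

```text
3.35 p [ 0.5351 -0.208   0.1498] zt [ 0.     0.001 -1.   ] xt [1.    0.024 0.   ] q [-0.37  0.37  1.82  0.    0.96  1.17] F [-0.9  4.9  6.4] w 0.0115 g 58.5
```

The flag is gripped (11.5 mm opening, 58 N). Next I'll pull the latch toward the shaker's +y, which is tool -y.

Call:
{"name": "send_rows", "arguments": {
  "xyz": [
    [0, -0.004, 0],
    [0, -0.004, 0],
    [0, -0.004, 0],
    [0, -0.004, 0],
    [0, -0.002, 0],
    [0, 0, 0],
    [0, 0, 0]
  ],
  "rot": [
    [0, 0, 0],
    [0, 0, 0],
    [0, 0, 0],
    [0, 0, 0],
    [0, 0, 0],
    [0, 0, 0],
    [0, 0, 0]
  ],
  "jaw": [-1, -1, -1, -1, -1, -1, -1],
  "force": 80
}}

```text
time: 4.1
ee_pos: [0.5347, -0.1923, 0.1499]
ee_rot: [0.001, 1.0, 0.012, 0.0]
force: [-3.4, -9.1, 3.5]
grip_width: 0.0111
grasp_force: 81.2
```

```bash
python3 - <<'E'
from h import *
st()
E
```

```text
4.1 p [ 0.5347 -0.1923  0.1499] zt [ 0.001 -0.003 -1.   ] xt [1.    0.025 0.001] q [-0.35  0.36  1.83 -0.    0.95  1.2 ] F [-3.4 -9.1  3.5] w 0.0111 g 81.2
```

The latch is at about 17 mm (9 N). I'll pull it the last bit, then start the arc lift about the hinge, stepping 0.03 rad per row.

Call:
{"name": "send_rows", "arguments": {
  "xyz": [
    [0, -0.0025, 0],
    [0, 0, 0],
    [0, 0, 0]
  ],
  "rot": [
    [0, 0, 0],
    [0, 0, 0],
    [0, 0, 0]
  ],
  "jaw": [-1, -1, -1]
}}

```text
time: 4.4
ee_pos: [0.5346, -0.19, 0.1499]
ee_rot: [0.002, 1.0, 0.012, 0.0]
force: [-1.7, -9.0, 4.2]
grip_width: 0.011
grasp_force: 81.1
```

Call:
{"name": "send_rows", "arguments": {
  "xyz": [
    [0.0013, 0, -0.0072],
    [0.0013, 0, -0.0072],
    [0.0013, 0, -0.0072],
    [0.0013, 0, -0.0072],
    [0, 0, 0],
    [0, 0, 0]
  ],
  "rot": [
    [0, -0.03, 0],
    [0, -0.03, 0],
    [0, -0.03, 0],
    [0, -0.03, 0],
    [0, 0, 0],
    [0, 0, 0]
  ],
  "jaw": [-1, -1, -1, -1, -1, -1]
}}

```text
time: 5.0
ee_pos: [0.5409, -0.1899, 0.1777]
ee_rot: [0.002, 0.998, 0.012, -0.06]
force: [-2.2, -9.2, -1.9]
grip_width: 0.0106
grasp_force: 80.2
```

```bash
python3 - <<'E'
from h import *
st()
E
```

```text
5.0 p [ 0.5409 -0.1899  0.1777] zt [-0.12  -0.006 -0.993] xt [ 0.992  0.024 -0.12 ] q [-0.31  0.39  1.71 -0.05  1.15  1.25] F [-2.2 -9.2 -1.9] w 0.0106 g 80.2
```

Forces stay low and the bar is following. I'll continue the arc to about 0.6 rad.

Call:
{"name": "send_rows", "arguments": {
  "xyz": [
    [0.0013, 0, -0.0072],
    [0.0013, 0, -0.0072],
    [0.0013, 0, -0.0072],
    [0.0013, 0, -0.0072],
    [0.0013, 0, -0.0072],
    [0.0013, 0, -0.0072],
    [0.0013, 0, -0.0072],
    [0.0013, 0, -0.0072]
  ],
  "rot": [
    [0, -0.03, 0],
    [0, -0.03, 0],
    [0, -0.03, 0],
    [0, -0.03, 0],
    [0, -0.03, 0],
    [0, -0.03, 0],
    [0, -0.03, 0],
    [0, -0.03, 0]
  ],
  "jaw": [-1, -1, -1, -1, -1, -1, -1, -1]
}}

```text
time: 5.8
ee_pos: [0.5637, -0.1896, 0.2317]
ee_rot: [0.004, 0.984, 0.012, -0.18]
force: [-1.1, -9.6, -0.6]
grip_width: 0.0107
grasp_force: 80.2
```

Call:
{"name": "send_rows", "arguments": {
  "xyz": [
    [0.0013, 0, -0.0072],
    [0.0013, 0, -0.0072],
    [0.0013, 0, -0.0072],
    [0.0013, 0, -0.0072],
    [0.0013, 0, -0.0072],
    [0.0013, 0, -0.0072],
    [0.0013, 0, -0.0072],
    [0.0013, 0, -0.0072]
  ],
  "rot": [
    [0, -0.03, 0],
    [0, -0.03, 0],
    [0, -0.03, 0],
    [0, -0.03, 0],
    [0, -0.03, 0],
    [0, -0.03, 0],
    [0, -0.03, 0],
    [0, -0.03, 0]
  ],
  "jaw": [-1, -1, -1, -1, -1, -1, -1, -1]
}}

```text
time: 6.6
ee_pos: [0.5987, -0.1887, 0.2784]
ee_rot: [0.005, 0.955, 0.011, -0.296]
force: [-2.0, -8.8, 0.8]
grip_width: 0.011
grasp_force: 80.3
```

Call:
{"name": "send_rows", "arguments": {
  "xyz": [
    [0, 0, 0],
    [0, 0, 0],
    [0, 0, 0],
    [0, 0, 0],
    [0, 0, 0]
  ],
  "rot": [
    [0, 0, 0],
    [0, 0, 0],
    [0, 0, 0],
    [0, 0, 0],
    [0, 0, 0]
  ],
  "jaw": [-1, -1, -1, -1, -1]
}}

```text
time: 7.1
ee_pos: [0.5984, -0.1887, 0.2782]
ee_rot: [0.005, 0.955, 0.011, -0.296]
force: [-3.3, -8.0, 0.5]
grip_width: 0.0113
grasp_force: 80.4
```

```bash
python3 - <<'E'
from h import *
p,_=st(); print("angle",np.arctan2(p[2]-.11,.7737-p[0])-np.arctan2(.04,.239))
a=bot.capture("scene")[130:290,190:350];b=bot.capture("top")[170:310,330:450]
cv2.imwrite("pics/end.png",np.hstack([cv2.resize(a,(400,400)),cv2.resize(b,(343,400))]))
E
```

```text
7.1 p [ 0.5984 -0.1887  0.2782] zt [-0.565 -0.016 -0.825] xt [ 0.825  0.017 -0.565] q [-0.23  0.66  1.16 -0.15  1.9   1.31] F [-3.3 -8.   0.5] w 0.0113 g 80.4
angle 0.5988972214262637
```

View pics/end.png

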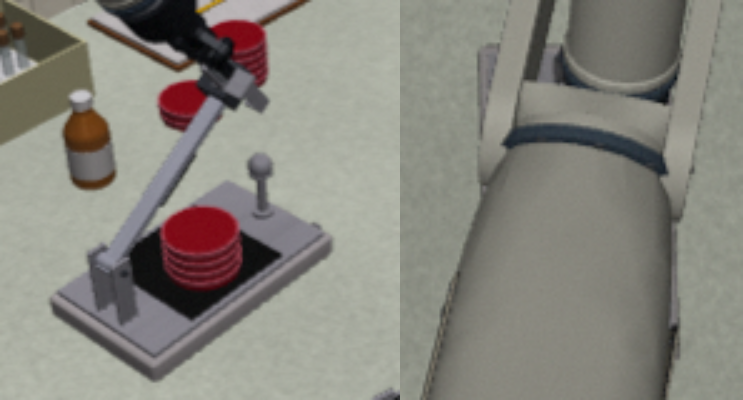

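The picture shows the bar raised about 34 degrees and held by its flag. The ball stands free at about (260,165), the dishes haven't moved, and the bar is clear of them. I'll hand it in.

```bash
python3 -c "
from station import bot
print(bot.close_job())"
```

```text
the job is handed in; nothing more can be done
None
```

The dish shaker's latch was pulled clear, its bar is held raised at about 34° by the flag with the dishes in place, and the job is handed in; no verdict was returned.

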